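Load the cheese block on the carving board and hold it in the trigger clamp

ROBOT

A 7-joint arm with a two-finger parallel gripper is mounted at the origin on the work surface. World frame = base frame: x ahead of the robot, y to its left, z up, the work surface at z = 0. Lengths are in mm, angles in rad, forces in N, time in s.
With the tool pointing down it reaches from about 400 to 875 mm from the base axis. Payload 4.4 kg.
Tool frame: the origin (TCP) lies on the centre line of the jaws, within the pads' length; the fingertips stand 25 mm ahead of it and the grasp point (between the pads) lies 6 mm ahead of it (ctrl.finger_overhang is the distance from the TCP to the fingertips, in mm); z points along the fingers, y is the line along which they close (so a half turn about z gives the same grasp; the last joint's range is limited). The gripper opens to 85 mm and grips with 20 to 120 N. Pads are 22 mm wide; open, the fingers measure 114 mm over their backs; the gripper's body (76 mm by 85 mm) begins 54 mm behind the grasp point. The pads swing forward as they close: fully open they stand 13 mm farther back than shut.
Start: joints at [-1.325, 0.628, 0.038, 1.517, -0.027, 0.996, -0.02], TCP at [199.379, 618.68, 256.313] pointing down, gripper open.
Joint ranges: [-3.06, 3.06], [-0.37, 2.12], [-1.25, 1.32], [0.18, 2.47], [-1.1, 4.24], [0.23, 1.98], [-2.94, 2.94]. Speed limits (rad/s): [2.57, 2.57, 3.14, 3.14, 3.14, 3.14, 3.14].

INTERFACE

Orientations are given as [roll, pitch, yaw] about the fixed x, y, z axes, in that order (R = Rz(yaw) Ry(pitch) Rx(roll)).
In Python, from cell import ctrl gives the robot as it stands. The module is installed in compiled form; this text tells all that it offers.
- The arm moves only by the tool play_rows, never from a script. Its argument "targets" is a list of rows, each a list of 5 numbers: the closure, from 0 (fully open) to 1 (shut), then the shift along the tool's x, y, z in cm, then the turn about the tool's z in degrees. In form: [[gripper, dx, dy, dz, spin], ...]. A call has 1 to 10 rows; each row is the pose to reach, as a shift and turn from the pose commanded when the call began, along the tool's axes at that moment; what a row does not reach only later rows make up. A row lasts 1/10 s, in which the tool goes at most 50 mm and 8.59 degrees, less where a joint would pass 70% of its speed; a pose out of reach is approached as far as the arm can. A call with a gripper value outside its range is refused whole. The fingers move at their own pace and stop on an object; the grip force is fixed at half the most. Time passes only in rows, so rows that repeat a pose let the fingers close. It gives the time, the measured TCP pose, the force, the opening and the grip force at its end, in the units of the state.
- ctrl.read_state(): the state, without advancing time (a new reading comes with each control period).
- ctrl.get_image(name): name is "scene" or "top"; returns (picture, depth): 384x512x3 uint8, red, green, blue; 384x512 float32, mm along the optical axis (not along the pixel's ray), 0 where there is no reading.
- ctrl.calibration(name): a dict with "vfov" (degrees; the focal length in pixels is half the picture's height over the tangent of half this angle, whatever the lens; pixels are square), "cx", "cy" (the principal point, pixels), "k1" (the pictures are not rectified: a ray, as slopes to the right and down, at radius r is drawn at 1 + k1 r^2 times it, then the intrinsics apply), "extrinsics" (4x4, takes a point from camera to world coordinates). Camera axes: x right, y down, z forward; pixel columns grow to the right and rows downward; lengths in mm; the calibration is good to about 2 mm. A picture is of the moment at which its call begins. calibration takes no time and is no camera call.
- ctrl.finish_job(): hands the job in; it is judged then, once.
Trained networks look in the newest picture that a camera, given by its name, has taken for a name from the list of things; names that differ only in an ending like _2 or _b are one class to them, and where a whole thing is asked for, a point or a joint stands for the part that bears it (a point fixed in the world has none). Each returns a list of dicts, best first, with "confidence" (0 to 1); they miss things now and then, are a little off and sometimes report something else, mostly with a low value. They report only what shows in the picture. A call takes as long as a camera call. They do not tell look-alikes from the thing itself.
- ctrl.search_frame(camera, name): "bbox" ([left, top, right, bottom] in pixels, round what is visible of it).
- ctrl.trace(camera, name): "pixels" (384x512 bool, what is visible of it) and "bbox" ([left, top, right, bottom] in pixels, round what is visible of it).
The state is a dict: "clock": time; "qpos": joint angles; "qd": joint speeds; "tau": joint torques, N m; "eef_pos": TCP position; "tool_rot": TCP orientation; "force": force on the tool from outside, world axes, zero at the start; "torque": the same for the moment, N m; "width": finger opening in mm; "gripper_force": force on a finger pad.
Only numpy, scipy, OpenCV 4.12 (cv2) and the standard library are available. Lean on these libraries where they do the work, as an engineer would, in place of code of your own. Each camera call takes 0.05 s, during which the arm holds its last target. There are 200 camera calls.

TASK

Load the carving board for service: stand the block of hard cheese from the white platter on the board, in the middle and lengthwise, with its end up against the steel end plate, and let go of it. Then bring the jaw up only by pumping the clamp's trigger until its rubber pad meets the cheese, and squeeze on just until the soft pad is pressed in by 3 to 4 mm, so that the cheese is held firmly but not crushed. The clamp goes slack if the trigger is let out, so finish holding the trigger squeezed, and leave the oil bottle and the pepper mill standing where they are.

Things in the scene. Friction and masses are not known exactly. Their poses are not given: they have to be found in the camera images.
- carving_board: Fixed oak carving board, 150 x 380 mm, top 22 mm above its origin, which lies on the counter under the board's centre. x across the board, y along it towards the end plate, z up; 'board frame' below means this frame, in mm. The clamp is bolted on at the -y end, caulk-gun style, with its grip upward: aluminium frame x -28 to 28, y -107 to -30, up to z = 101.
- seat (a point): Point on the board's top at (0, 100, 22) in the board frame: where the middle of the cheese's underside goes. The steel end plate, 80 mm wide and 62 mm high above the board, has its inner face at y = 150.
- grip (a point): Middle of the clamp's fixed upright black grip, at (0, -90, 145) in the board frame: x -12 to 12, y -101 to -79, up to z = 174 with its cap (26 mm along y). Behind it the bent end of the rod sticks out, up to z = 84. The metal trigger stands in front of it, on the +y side. Let out, grip and trigger together measure 62 mm along y; fully squeezed, 39 mm.
- trigger_face (a point): Middle of the trigger's front (+y) face, at (0, -39, 145) in the board frame when let out. The trigger blade is 18 mm wide (x), 10 mm thick (y) and reaches from z = 112 to z = 160. It is squeezed by drawing it in -y, towards the grip.
- trigger (a joint): Trigger angle about a pin along x at y = -52, z = 90 (board frame): 0 let out, 0.42 rad fully squeezed (23 mm at the blade, at z = 145). Its spring brings it back, 2 to 5 N at the blade. Squeezing moves the jaw forward, 0.4 mm per mm at the blade once the pawl meets a tooth (pitch 6 mm): 6 mm for each full squeeze. Letting out takes the pawl back over the teeth.
- ram (a joint): Travel of the toothed rod and jaw towards the end plate: 0 to 0.050 m. The rod lies along y at z = 50, held by a 5 N brake: it stays put when the trigger is let out, but springs back till the pad is nearly slack if the pad was pressed in. The free pad's face is at y = 12 mm + this travel (board frame), so it meets a cheese at the end plate (near end at y = 50) at about 0.038.
- pad (a joint): How far the soft rubber pad on the jaw plate is pressed in: 0 free, 0.013 m at most, 3.5 N per mm. At least 2 mm is needed for a firm hold; over 5.5 mm crushes the cheese.
- pad_face (a point): Centre of the pad's front face (56 mm wide, 46 mm high, z = 51 in the board frame), which meets the cheese; the pad is 18 mm thick when free.
- cheese_center (a point): Centre of the loose block of hard cheese (pale, brown rind on top and on one end), 52 x 100 x 60 mm along its x, y, z, about 0.35 kg; it stands on the platter, z up. Loaded, its centre is at about (0, 100, 52) in the board frame. Either end may face the end plate.
- platter: Fixed white platter that the cheese stands on, on the far side of the board, 130 x 200 mm, with a rim 12 mm high; its floor is 6 mm above the counter. Origin under its centre, axes parallel to those of the carving board.
- oil_bottle: Amber glass oil bottle with a cork, 62 mm across, 217 mm high, standing on the counter near the end plate. Origin under its centre.
- pepper_mill: Turned wooden pepper mill, 52 mm across, 160 mm high, standing on the counter near the clamp's end of the board. Origin under its centre.
Mind the look-alikes: they are no part of the job. Of the things like the part that bears cheese_center, leave any that is red or turquoise; of the rest the larger one is meant.

How it is judged (in metres and radians):
On the way, in this order (a step that is already met when the one before it is completed fails the run):
1. the cheese stands flat on the board, lengthwise, within 20 mm of the end plate, and is let go (x of cheese_center in the frame of carving_board between -0.018 and 0.018 m and y of cheese_center in the frame of carving_board between 0.08 and 0.103 m and z of cheese_center in the frame of carving_board between 0.048 and 0.056 m and angle between the y axis of cheese_center and the y axis of carving_board, either way round below 0.14 rad and angle between cheese_center's own z axis and vertical below 0.08 rad and contact force between the fingers and cheese below 0.3 N), for 0.2 s.
2. the jaw's pad has come up and presses on the cheese (contact force between pad and cheese above 1 N), for 0.1 s.
At the end, for the whole second after the job is handed in: The cheese stands flat on the board within 4 mm of touching the end plate, within 18 mm of the middle and 0.14 rad of lengthwise, not touched by the fingers; the pad presses on it with 7 to 20 N (2 to 5.5 mm of pad), and the fingers are still on the squeezed trigger (x of cheese_center in the frame of carving_board between -0.018 and 0.018 m and y of cheese_center in the frame of carving_board between 0.096 and 0.103 m and z of cheese_center in the frame of carving_board between 0.048 and 0.056 m and angle between the y axis of cheese_center and the y axis of carving_board, either way round below 0.14 rad and angle between cheese_center's own z axis and vertical below 0.08 rad and contact force between the fingers and cheese below 0.3 N and contact force between pad and cheese between 7 and 20 N and contact force between the fingers and trigger above 1 N and value of joint trigger above 0.03 rad); the arm keeps its last pose, push and grip.
It fails at once if the cheese is crushed: the pad presses on it with more than 20 N (contact force between pad and cheese above 20 N).
It fails at once if the jaw or rod is pushed directly instead of through the trigger (contact force between any of the arm, the fingers and ram above 2 N).
It fails at once if the oil bottle or the pepper mill is shoved (over 30 mm) or tipped (distance of any of oil_bottle, pepper_mill from where it was at the start of the episode above 0.03 m or angle between any of oil_bottle, pepper_mill's own z axis and vertical above 0.4 rad).
It also fails if it takes over 64 s, if anything falls off the work surface, if the arm or the gripper's body presses on something with over 40 N, if the wrist force passes 120 N, or if a joint passes its speed limit or range.

## Working session

There is one attempt and no reset: what is moved stays moved. The work goes in short steps, Python scripts to look and compute and a tool call to move; the robot and the scene stay as the last step left them, time stands still between calls to the robot, and variables do not carry over. Pictures are saved under pics/ and viewed, at most 10 in all, crops included, and the job is handed in when it is done.

Besides the shell and the picture viewer there is one more tool, called after "Request:" as name(argument=value, ...) on one line, values as JSON. play_rows: Moves the arm, as the interface text tells. Its arguments: {"type":"object","properties":{"targets":{"type":"array"}},"required":["targets"]}

```bash
mkdir -p pics
cat > h.py <<'E'
import numpy as np, cv2
from cell import ctrl
def cloud(name,depth):
    c=ctrl.calibration(name);f=192/np.tan(np.radians(c['vfov'])/2)
    v,u=np.mgrid[0:384,0:512].astype(float)
    x=(u-c['cx'])/f;y=(v-c['cy'])/f
    a,b=x.copy(),y.copy()
    for _ in range(10):
        s=1+c['k1']*(a*a+b*b);a=x/s;b=y/s
    P=np.stack([a*depth,b*depth,depth],-1)
    T=np.array(c['extrinsics'])
    P=P@T[:3,:3].T+T[:3,3]
    P[depth<=0]=np.nan
    return P
E
python3 - <<'E'
from h import *
ims=[]
for n in ("scene","top"):
    im,d=ctrl.get_image(n);np.savez(n+'0.npz',im=im,d=d);ims.append(im)
    P=cloud(n,d)
    cv2.imwrite(f'pics/{n}0.png',cv2.resize(im[...,::-1],(768,576),interpolation=cv2.INTER_CUBIC))
    print(n,np.array(ctrl.calibration(n)['extrinsics'])[:3,3])
    for k in ("carving_board","cheese_center","platter","oil_bottle","pepper_mill","grip","trigger","pad"):
        for r in ctrl.trace(n,k):
            m=r['pixels'];q=P[m];q=q[~np.isnan(q[:,0])]
            print(k,round(r['confidence'],2),np.round(r['bbox']),np.round(np.median(q,0)) if len(q) else '',np.round(np.percentile(q,[3,97],axis=0)).tolist() if len(q) else '',np.round(im[m].mean(0)))
print(ctrl.read_state())
E
```

```text
scene [1330.39600218 -161.53540257 1083.47160666]
carving_board 0.77 [192. 165. 331. 236.] [481. -20.  22.] [[392.0, -185.0, 10.0], [567.0, 163.0, 136.0]] [175. 145. 101.]
cheese_center 0.68 [172. 280. 203. 316.] [ 722. -225.   39.] [[689.0, -257.0, 4.0], [747.0, -193.0, 44.0]] [162. 121.  67.]
cheese_center 0.67 [219. 232. 306. 282.] [648. -11.   6.] [[555.0, -127.0, 1.0], [698.0, 69.0, 13.0]] [197. 184. 168.]
cheese_center 0.62 [237. 236. 278. 271.] [638. -43.  63.] [[597.0, -91.0, 14.0], [663.0, 3.0, 68.0]] [164. 127.  76.]
cheese_center 0.61 [118. 194. 165. 229.] [ 449. -330.   55.] [[403.0, -384.0, -0.0], [477.0, -282.0, 63.0]] [ 43. 144. 130.]
cheese_center 0.58 [313. 146. 347. 168.] [310. 234.  35.] [[271.0, 200.0, -2.0], [330.0, 274.0, 45.0]] [124.  37.  26.]
platter 0.66 [221. 231. 305. 283.] [647.  -7.   6.] [[555.0, -127.0, 1.0], [697.0, 69.0, 13.0]] [199. 187. 171.]
oil_bottle 0.71 [327. 201. 355. 268.] [664. 150.  97.] [[537.0, 129.0, -0.0], [679.0, 205.0, 215.0]] [106.  68.  37.]
pepper_mill 0.63 [169. 216. 191. 261.] [ 591. -233.   88.] [[571.0, -255.0, 7.0], [600.0, -
[... 1830 characters left out ...]
: 0.9, 'qpos': array([-1.32478811,  0.62835809,  0.03848671,  1.51741747, -0.02701147,
        0.99629443, -0.0199791 ]), 'qd': array([ 5.21608960e-04, -4.65238440e-05,  3.72748527e-04, -1.70372660e-03,
       -6.54939809e-04,  2.03308464e-03, -9.35177072e-04]), 'tau': array([ 7.21637334e-04, -5.63266540e+01,  1.22534472e+00, -1.93791318e+01,
        1.07599547e-02,  1.46949857e-03,  4.94547976e-06]), 'eef_pos': array([199.37488925, 618.67715341, 256.33475169]), 'tool_rot': array([ 3.14155324e+00, -5.62205792e-05,  2.82978446e+00]), 'force': array([0.4001797 , 0.53570155, 0.47749284]), 'torque': array([-0.00659836, -0.00265015, -0.01521219]), 'gripper_force': 0.0, 'width': 85.57848269985865}
```

Run:
```python
from h import *
z=np.load('top0.npz');im,d=z['im'],z['d'];P=cloud('top',d)
a=cv2.resize(im[85:245,160:345][...,::-1],None,fx=4,fy=3.6,interpolation=cv2.INTER_CUBIC)
cv2.imwrite('pics/crop.png',a)
def rect(box,z0,z1,n,cam=P):
    l,t,r,b=box;q=cam[t:b,l:r].reshape(-1,3);q=q[(q[:,2]>z0)&(q[:,2]<z1)]
    if len(q)<5: print(n,len(q));return
    c,s,an=cv2.minAreaRect(q[:,:2].astype(np.float32)); print(n,np.round(c,1),np.round(s,1),round(an,1),'z',round(np.median(q[:,2]),1),len(q))
Q=cloud('scene',np.load('scene0.npz')['d'])
rect((228,120,277,167),58,76,'cheese')
rect((165,150,320,245),17,27,'board')
rect((208,112,290,180),3,20,'platter')
rect((232,230,283,275),58,76,'cheese S',Q)
rect((185,160,335,245),17,27,'board S',Q)
rect((165,150,320,245),140,180,'gripT')
rect((165,150,320,245),105,165,'triggerT')
rect((165,150,320,245),90,105,'frameT')
rect((165,150,200,245),70,100,'plateT')
rect((170,115,195,150),200,230,'bottle')
rect((310,145,340,175),140,170,'mill')
for n,C,box in(('T',P,(165,150,320,245)),('S',Q,(185,150,335,240))):
    l,t,r,b=box;q=C[t:b,l:r].reshape(-1,3)
    for zz in ((76,90),(105,130),(130,150),(150,164),(164,185)):
        w=q[(q[:,2]>zz[0])&(q[:,2]<zz[1])]
        if len(w): print(n,zz,len(w),np.round(np.percentile(w,[2,50,98],axis=0)).tolist())
cv2.imwrite('pics/cropS.png',cv2.resize(np.load('scene0.npz')['im'][150:330,160:370][...,::-1],None,fx=3.5,fy=3.3,interpolation=cv2.INTER_CUBIC))
```

```text
cheese [627.1 -42.6] [100.9  53.6] 71.3 z 66.3 716
board [516.7 -20.9] [379.  239.6] 77.5 z 22.1 5812
platter [624.3 -32.4] [231.2 193.3] 88.7 z 7.2 2555
cheese S [624.2 -41.6] [100.9  57.5] 71.9 z 65.1 753
board S [434.5  14.6] [436.6 277.5] 85.7 z 21.3 4369
gripT [454.9 -80.2] [62.6 27.3] 84.2 z 172.4 140
triggerT [ 500.2 -141.6] [ 53.9 214.8] 34.0 z 154.0 50
frameT [476.5 -52.4] [112.  379.9] 17.3 z 99.2 131
plateT [505.7 137.4] [ 5.5 76.9] 77.7 z 82.9 71
bottle [651.6 151. ] [17.6 19.9] 80.1 z 215.7 56
mill [ 577.  -235.5] [37.7 35. ] 8.4 z 151.7 172
T (76, 90) 160 [[440.0, -205.0, 76.0], [481.0, 1.0, 82.0], [564.0, 144.0, 89.0]]
T (105, 130) 23 [[439.0, -164.0, 105.0], [460.0, -80.0, 107.0], [536.0, -47.0, 129.0]]
T (130, 150) 1 [[458.0, -89.0, 131.0], [458.0, -89.0, 131.0], [458.0, -89.0, 131.0]]
T (150, 164) 26 [[456.0, -58.0, 154.0], [463.0, -54.0, 158.0], [471.0, -50.0, 162.0]]
T (164, 185) 114 [[439.0, -111.0, 169.0], [452.0, -99.0, 173.0], [467.0, -86.0, 179.0]]
S (76, 90) 218 [[438.0, -196.0, 76.0], [469.0, -69.0, 82.0], [584.0, 148.0, 89.0]]
S (105, 130) 146 [[457.0, -216.0, 106.0], [467.0, -58.0, 117.0], [663.0, 140.0, 129.0]]
S (130, 150) 82 [[449.0, -110.0, 130.0], [463.0, -91.0, 141.0], [651.0, 140.0, 150.0]]
S (150, 164) 51 [[454.0, -110.0, 150.0], [462.0, -92.0, 158.0], [469.0, -48.0, 164.0]]
S (164, 185) 93 [[437.0, -111.0, 165.0], [453.0, -98.0, 172.0], [468.0, -85.0, 176.0]]
```

View pics/crop.png

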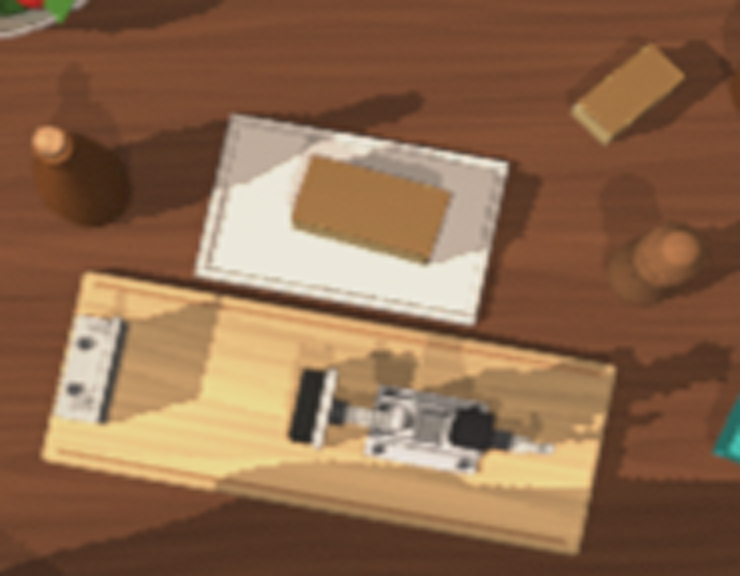

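View pics/cropS.png

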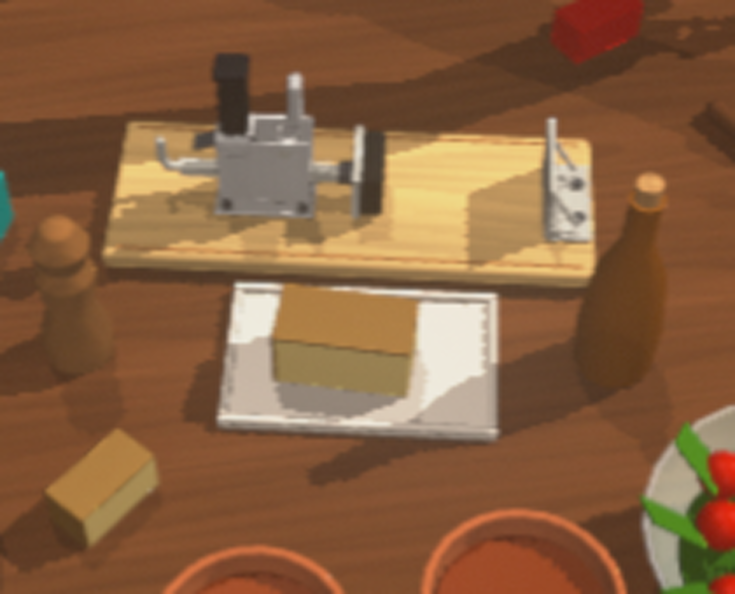

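Look-alikes in the top picture: block on the platter at (252,144), small cheese at (317,109), turquoise at (358,208), red at (153,263). The crop confirms the platter block as the larger cheese-coloured one, so I choose that.

```bash
cat >> h.py <<'E'
def go(x,y,z,yawdeg):
    s=ctrl.read_state();yw=s['tool_rot'][2]
    from scipy.spatial.transform import Rotation as R
    M=R.from_euler('xyz',s['tool_rot']).as_matrix()
    d=M.T@(np.array([x,y,z])-s['eef_pos'])/10
    sp=(np.degrees(yw)-yawdeg+180)%360-180
    print('now',np.round(s['eef_pos'],1),'yaw',round(np.degrees(yw),2),'move cm',np.round(d,2),'spin',round(sp,2),'t',s['clock'],'F',np.round(s['force'],1),'w',round(s['width'],1),'q',np.round(s['qpos'],2))
E
python3 - <<'E'
from h import *
for n in('top','scene'):
    z=np.load(n+'0.npz');im,d=z['im'],z['d'];P=cloud(n,d)
    hsv=cv2.cvtColor(im,cv2.COLOR_RGB2HSV)
    q=P.reshape(-1,3);m=(abs(q[:,2]-22)<3.5)&(abs(q[:,0]-473)<125)&(abs(q[:,1]+12)<210)
    # board frame guess, robust edges
    best=None
    for a in np.radians(np.arange(75,81,.1)):
        Y=np.array([np.cos(a),np.sin(a)]);X=np.array([Y[1],-Y[0]])
        o=q[m][:,:2]-[473,-12]; u=o@X; v=o@Y
        k=(abs(u)<95)
        hu=np.histogram(u[k],np.arange(-100,100,1.))[0]
        sc=(hu.astype(float)**2).sum()
        kk=(abs(u)<82)
        r=(sc,np.degrees(a),np.percentile(u[k],[.5,99.5]),np.percentile(v[kk],[.5,99.5]))
        w=u[k]; area=np.ptp(np.percentile(u[k],[.7,99.3]))
        if best is None or area<best[0]: best=(area,)+r
    print(n,best)
go(626,-42,150,71.5)
E
```

```text
top (np.float64(147.18797398861022), np.float64(164550.0), np.float64(77.59999999999985), array([-74.23852686,  73.52123025]), array([-186.95702716,  187.61433556]))
scene (np.float64(147.40808564634716), np.float64(107162.0), np.float64(77.29999999999987), array([-75.76492753,  72.92417648]), array([-186.31289641,  190.3586735 ]))
now [199.4 618.7 256.3] yaw 162.13 move cm [-60.87 -49.79  10.63] spin 90.63 t 0.9 F [0.4 0.5 0.5] w 85.6 q [-1.32  0.63  0.04  1.52 -0.03  1.   -0.02]
```

Request:
play_rows(targets=[[0,-3.8,-3.1,0,8],[0,-7.6,-6.2,0,16],[0,-11.4,-9.3,0,24],[0,-15.2,-12.4,0,32],[0,-19,-15.5,0,40],[0,-22.8,-18.6,0,48],[0,-26.6,-21.7,0,56],[0,-30.4,-24.8,0,64],[0,-34.2,-27.9,0,72],[0,-38,-31,0,80]])

```text
clock: 1.9
eef_pos: [466.9, 205.5, 256.7]
tool_rot: [3.141, -0.001, 1.428]
force: [1.3, 0.2, -0.4]
width: 85.4
gripper_force: 0.0
```

```bash
python3 -c "
from h import *
go(626,-42,150,71.5)"
```

```text
now [466.9 205.5 256.7] yaw 81.83 move cm [-22.25  19.26  10.66] spin 10.33 t 1.9 F [ 1.3  0.2 -0.4] w 85.4 q [-0.78  0.46  0.45  1.91 -0.26  0.83 -0.34]
```

Request:
play_rows(targets=[[0,-3.2,2.7,0,2],[0,-6.4,5.5,0,4],[0,-9.6,8.3,0,6],[0,-12.8,11.1,0,8],[0,-16,13.9,0,10.3],[0,-19.2,16.6,2,10.3],[0,-22.2,19.2,5,10.3],[0,-22.2,19.2,8,10.3],[0,-22.2,19.2,10.6,10.3],[0,-22.2,19.2,10.6,10.3]])

```text
clock: 2.9
eef_pos: [623.2, -38.9, 146.7]
tool_rot: [-3.134, 0.002, 1.253]
force: [-0.7, 0.6, 0.7]
width: 84.8
gripper_force: 0.0
```

```bash
python3 -c "
from h import *
go(626,-42,42,71.5)
im,d=ctrl.get_image('scene')
cv2.imwrite('pics/s1.png',cv2.resize(im[150:330,160:370][...,::-1],None,fx=3.5,fy=3.3,interpolation=cv2.INTER_CUBIC))"
```

```text
now [623.2 -38.9 146.7] yaw 71.8 move cm [-0.19  0.44 10.46] spin 0.3 t 2.9 F [-0.7  0.6  0.7] w 84.8 q [-0.22  0.76  0.4   1.69 -0.4   0.78  0.05]
```

View pics/s1.png

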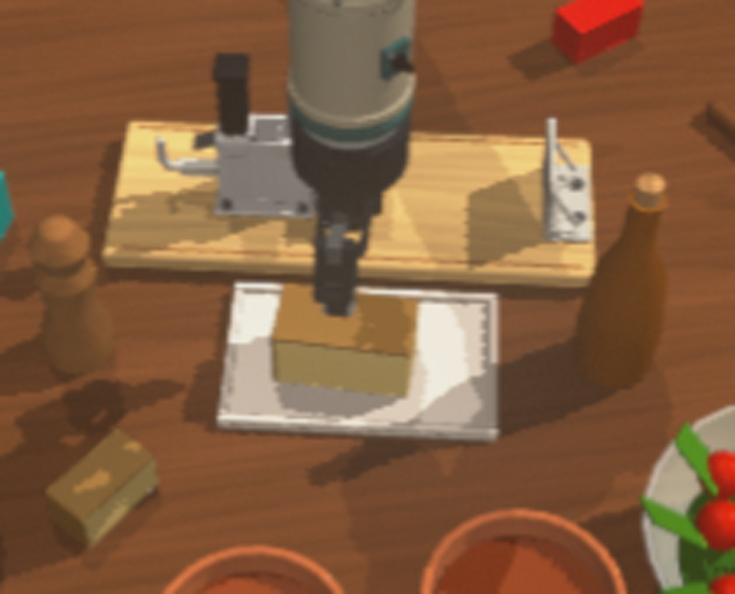

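Request:
play_rows(targets=[[0,0,0,3,0],[0,0,0,6,0],[0,0,0,9,0],[0,0,0,10.8,0],[0,0,0,10.8,0],[0,0,0,10.8,0]])

```text
clock: 3.55
eef_pos: [627.1, -39.1, 44.0]
tool_rot: [3.139, -0.001, 1.254]
force: [0.5, 0.8, -0.9]
width: 85.3
gripper_force: 0.0
```

```bash
python3 -c "
from h import *
go(626,-42,42,71.5)"
```

```text
now [627.1 -39.1  44. ] yaw 71.86 move cm [-0.31 -0.01  0.2 ] spin 0.36 t 3.55 F [ 0.5  0.8 -0.9] w 85.3 q [-0.17  0.9   0.32  1.73 -0.47  0.58  0.11]
```

Good. Close the fingers and lift.

Request:
play_rows(targets=[[1,-0.3,0,0.2,0],[1,-0.3,0,0.2,0],[1,-0.3,0,0.2,0],[1,-0.3,0,0.2,0],[1,-0.3,0,0.2,0],[1,-0.3,0,0.2,0],[1,-0.3,0,0.2,0],[1,-0.3,0,0.2,0]])

```text
clock: 4.35
eef_pos: [625.7, -42.4, 41.8]
tool_rot: [3.14, -0.0, 1.253]
force: [0.1, -0.7, 5.7]
width: 51.6
gripper_force: 64.3
```

Request:
play_rows(targets=[[1,0,0,-2,0],[1,0,0,-4,0],[1,0,0,-6,0],[1,0,0,-8,0],[1,0,0,-8,0],[1,0,0,-8,0]])

```text
clock: 4.95
eef_pos: [624.5, -41.7, 120.0]
tool_rot: [-3.141, -0.0, 1.254]
force: [0.8, -0.6, -2.3]
width: 51.6
gripper_force: 63.7
```

```bash
python3 -c "
from h import *
im,d=ctrl.get_image('scene');P=cloud('scene',d)
r=ctrl.trace('scene','cheese_center')
for k in r:
    q=P[k['pixels']];q=q[~np.isnan(q[:,0])];print(round(k['confidence'],2),k['bbox'],np.round(np.percentile(q,[3,50,97],axis=0)).tolist())
Y=np.array([.2164,.9763]);o=np.array([472.5,-11.5]);s=o+90*Y;print(s)
go(s[0],s[1],125,77.5)
cv2.imwrite('pics/s2.png',cv2.resize(im[130:330,160:370][...,::-1],None,fx=3.5,fy=3,interpolation=cv2.INTER_CUBIC))"
```

```text
0.84 [316.6, 144.3, 344.3, 170.0] [[284.0, 201.0, 4.0], [312.0, 230.0, 37.0], [331.0, 267.0, 44.0]]
0.73 [235.2, 217.4, 280.8, 252.5] [[552.0, -93.0, 19.0], [638.0, -32.0, 140.0], [663.0, 7.0, 147.0]]
0.68 [175.0, 280.7, 203.0, 314.3] [[690.0, -256.0, 4.0], [721.0, -224.0, 39.0], [747.0, -192.0, 44.0]]
0.59 [117.2, 195.6, 166.3, 229.2] [[406.0, -382.0, 6.0], [449.0, -332.0, 56.0], [477.0, -283.0, 63.0]]
[491.976  76.367]
now [623.8 -41.6 118.9] yaw 71.84 move cm [  7.11 -16.21  -0.57] spin -5.66 t 5.05 F [-0.6  0.4 -3. ] w 51.4 q [-0.21  0.8   0.38  1.71 -0.42  0.72  0.07]
```

View pics/s2.png

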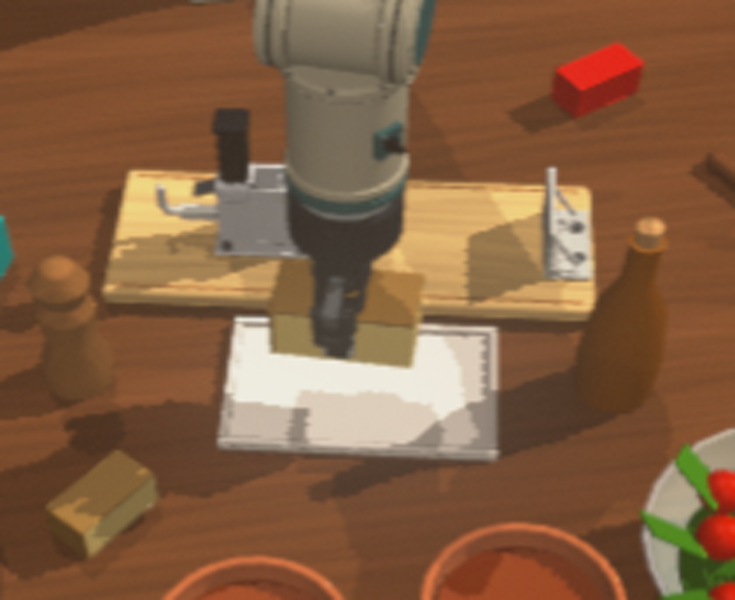

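Request:
play_rows(targets=[[1,1.6,-3.6,-0.5,-2],[1,3.2,-7.2,-0.5,-4],[1,4.8,-10.8,-0.5,-5.7],[1,6.4,-14.4,-0.5,-5.7],[1,7.1,-16.2,-0.5,-5.7],[1,7.1,-16.2,-0.5,-5.7],[1,7.1,-16.2,-0.5,-5.7],[1,7.1,-16.2,-0.5,-5.7]])

```text
clock: 5.85
eef_pos: [494.0, 75.0, 125.0]
tool_rot: [3.141, 0.001, 1.352]
force: [-0.2, -0.9, -3.3]
width: 51.0
gripper_force: 64.2
```

```bash
python3 -c "
from h import *
Y=np.array([.2164,.9763]);o=np.array([472.5,-11.5]);s=o+90*Y
go(s[0],s[1],60,77.5)"
```

```text
now [494.  75. 125.] yaw 77.46 move cm [ 0.09 -0.24  6.5 ] spin -0.04 t 5.85 F [-0.2 -0.9 -3.3] w 51.0 q [-0.44  0.65  0.35  2.06 -0.44  0.5   0.01]
```

Request:
play_rows(targets=[[1,0,-0.2,2,0],[1,0,-0.2,4,0],[1,0,-0.2,5.5,0],[1,0,-0.2,6.2,0],[1,0,-0.2,6.6,0],[1,0,-0.2,6.6,0],[1,0,-0.2,6.6,0]])

```text
clock: 6.55
eef_pos: [491.6, 76.2, 59.7]
tool_rot: [3.141, -0.0, 1.353]
force: [-0.5, 0.6, -2.8]
width: 51.3
gripper_force: 64.3
```

```bash
python3 -c "
from h import *
Y=np.array([.2164,.9763]);o=np.array([472.5,-11.5]);s=o+100*Y
go(s[0],s[1],58,77.5)"
```

```text
now [491.6  76.2  59.7] yaw 77.51 move cm [1.02 0.03 0.17] spin 0.01 t 6.55 F [-0.5  0.6 -2.8] w 51.3 q [-0.37  0.76  0.24  2.09 -0.51  0.35  0.07]
```

Request:
play_rows(targets=[[1,0.3,0,0,0],[1,0.5,0,0,0],[1,0.7,0,0,0],[1,0.8,0,0,0],[1,0.8,0,0,0]])

```text
clock: 7.05
eef_pos: [492.8, 84.6, 59.4]
tool_rot: [3.141, -0.0, 1.354]
force: [-0.5, 0.1, -2.6]
width: 51.6
gripper_force: 64.3
```

Request:
play_rows(targets=[[1,0.1,0,0,0],[1,0.2,0,0,0],[1,0.2,0,0,0]])

```text
clock: 7.35
eef_pos: [493.3, 86.3, 59.3]
tool_rot: [-3.142, -0.0, 1.353]
force: [0.6, 0.3, -3.6]
width: 51.6
gripper_force: 64.3
```

Request:
play_rows(targets=[[1,0.1,0,0,0],[1,0.1,0,0,0]])

```text
clock: 7.55
eef_pos: [493.3, 86.4, 59.3]
tool_rot: [-3.141, 0.001, 1.352]
force: [-1.0, -2.8, -2.3]
width: 51.5
gripper_force: 64.3
```

Request:
play_rows(targets=[[1,0.1,0,0,0],[1,0.1,0,0,0]])

```text
clock: 7.75
eef_pos: [493.2, 86.5, 59.3]
tool_rot: [-3.141, 0.002, 1.352]
force: [-1.2, -4.8, -1.5]
width: 51.6
gripper_force: 64.4
```

Request:
play_rows(targets=[[1,0,0,0.1,0],[1,0,0,0.15,0],[1,0,0,0.15,0]])

```text
clock: 8.05
eef_pos: [493.4, 86.4, 57.9]
tool_rot: [3.142, 0.002, 1.351]
force: [-0.6, -5.4, -0.5]
width: 51.5
gripper_force: 64.5
```

Request:
play_rows(targets=[[1,-0.1,0,0.05,0],[1,-0.1,0,0.05,0]])

```text
clock: 8.25
eef_pos: [493.4, 86.4, 57.8]
tool_rot: [3.141, 0.0, 1.352]
force: [-1.8, -3.8, 4.8]
width: 51.2
gripper_force: 64.9
```

Request:
play_rows(targets=[[0,0,0,0,0],[0,0,0,0,0],[0,0,0,0,0],[0,0,0,0,0],[0,0,0,0,0],[0,0,0,0,0]])

```text
clock: 8.85
eef_pos: [493.5, 87.3, 57.2]
tool_rot: [-3.141, -0.0, 1.353]
force: [0.2, -0.3, 0.1]
width: 85.4
gripper_force: 0.0
```

Request:
play_rows(targets=[[0,0,0,-2,0],[0,0,0,-5,0],[0,0,0,-9,0],[0,0,0,-13,0],[0,0,0,-16,0],[0,0,0,-16,0]])

```text
clock: 9.45
eef_pos: [495.9, 87.4, 221.0]
tool_rot: [3.134, -0.004, 1.353]
force: [0.0, 0.3, -1.1]
width: 85.5
gripper_force: 0.0
```

```bash
cat >> h.py <<'E'
O=np.array([472.5,-11.5]);Y=np.array([.2164,.9763]);X=np.array([.9763,-.2164])
def bf(q): q=np.asarray(q);o=q[...,:2]-O;return np.stack([o@X,o@Y,q[...,2]],-1)
def wf(x,y): return O+x*X+y*Y
E
python3 -c "
from h import *
im,d=ctrl.get_image('scene');B=bf(cloud('scene',d))
q=B.reshape(-1,3);q=q[(abs(q[:,0])<60)&(q[:,1]>30)&(q[:,1]<148)&(abs(q[:,2]-81)<4)]
print(len(q),cv2.minAreaRect(q[:,:2].astype(np.float32)),np.median(q,0))
s=wf(0,0);go(s[0],s[1],220,77.5)
cv2.imwrite('pics/s3.png',cv2.resize(im[150:270,180:340][...,::-1],None,fx=4.5,fy=4.5,interpolation=cv2.INTER_CUBIC))"
```

```text
535 ((0.2964763641357422, 99.63943481445312), (57.45350646972656, 96.54065704345703), 0.14950421452522278) [  1.0897362  100.04225319  81.2522715 ]
now [494.5  87.5 219.1] yaw 77.56 move cm [-10.14  -0.02  -0.12] spin 0.06 t 9.5 F [-0.3  0.2 -0.4] w 85.2 q [-0.56  0.51  0.48  1.98 -0.35  0.73 -0.09]
```

View pics/s3.png

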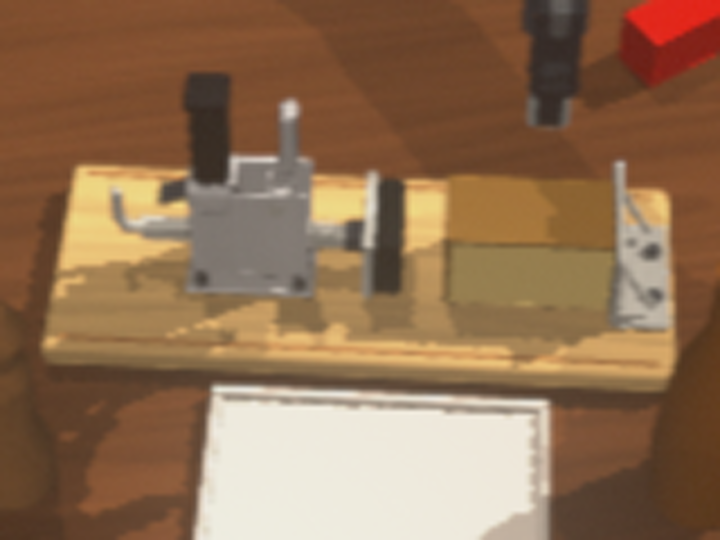

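Request:
play_rows(targets=[[1,-4,0,0,0],[1,-8,0,0,0],[1,-11.5,0,0,0],[1,-11.5,0,2,0],[1,-11.5,0,4,0],[1,-11.5,0,5.6,0],[1,-11.5,0,5.6,0],[1,-11.5,0,5.6,0]])

```text
clock: 10.3
eef_pos: [468.0, -25.2, 160.7]
tool_rot: [-3.14, 0.001, 1.353]
force: [-1.0, -0.2, -0.0]
width: -0.1
gripper_force: 0.0
```

```bash
python3 -c "
from h import *
s=wf(0,-28);go(s[0],s[1],163,77.5)
print(bf(ctrl.read_state()['eef_pos']))"
```

```text
now [468.  -25.2 160.7] yaw 77.52 move cm [-1.36  0.14 -0.23] spin 0.02 t 10.3 F [-1.  -0.2 -0. ] w -0.1 q [-0.28  0.56  0.4   2.11 -0.41  0.55  0.2 ]
[ -1.43861336 -14.37655234 160.65630045]
```

Request:
play_rows(targets=[[1,-0.7,0.1,-0.2,0],[1,-1.3,0.1,-0.2,0],[1,-1.6,0.1,-0.2,0],[1,-1.6,0.1,-0.2,0]])

```text
clock: 10.7
eef_pos: [466.9, -40.9, 164.0]
tool_rot: [3.14, -0.001, 1.353]
force: [1.4, 3.0, 2.7]
width: -0.1
gripper_force: 1.4
```

Request:
play_rows(targets=[[1,-0.4,0,0,0],[1,-0.8,0,0,0],[1,-0.8,0,0,0]])

```text
clock: 11.0
eef_pos: [465.3, -47.7, 164.0]
tool_rot: [3.14, -0.002, 1.354]
force: [1.2, 5.4, 7.2]
width: 0.2
gripper_force: 3.4
```

Request:
play_rows(targets=[[1,-0.3,0,0,0],[1,-0.6,0,0,0],[1,-0.6,0,0,0]])

```text
clock: 11.3
eef_pos: [464.0, -53.5, 163.9]
tool_rot: [3.14, -0.002, 1.354]
force: [0.6, 5.7, 7.4]
width: -0.3
gripper_force: 3.8
```

```bash
cat >> h.py <<'E'
def pad():
    # jaw: dark pad seen from both cameras, front/back top edges in board y
    s=ctrl.read_state();print('t',s['clock'],'tcp',np.round(bf(s['eef_pos']),1),'Fy',round(float(s['force'][:2]@Y),2))
    for n in('top','scene'):
        im,d=ctrl.get_image(n);B=bf(cloud(n,d));g=im.max(-1)
        q=(abs(B[...,0])<24)&(B[...,1]>-8)&(B[...,1]<70)&(abs(B[...,2]-74)<6)&(g<95)
        y=B[...,1][q]
        print(n,q.sum(),np.round(np.percentile(y,[5,50,95]),1) if q.sum() else '')
    return im
E
python3 -c "
from h import *
im=pad()
cv2.imwrite('pics/s4.png',cv2.resize(im[140:260,180:340][...,::-1],None,fx=4.5,fy=4.5,interpolation=cv2.INTER_CUBIC))"
```

```text
t 11.3 tcp [  0.8 -42.8 163.9] Fy 5.66
top 90 [16.  22.9 29. ]
scene 71 [16.3 22.4 28.5]
```

View pics/s4.png

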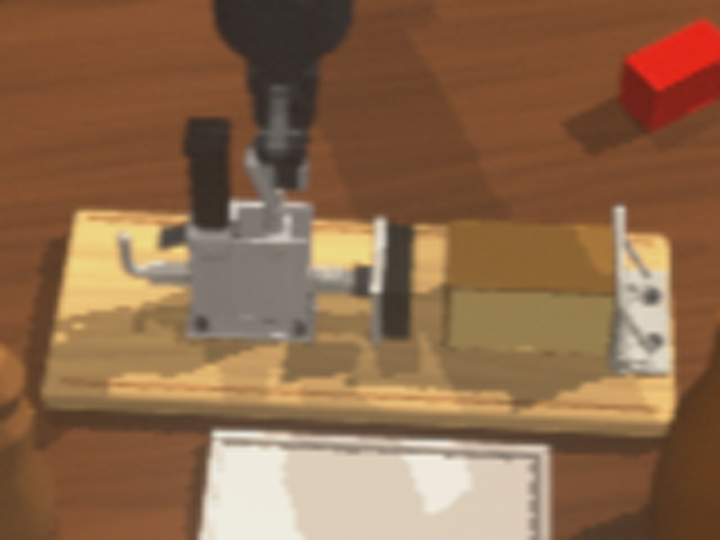

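Request:
play_rows(targets=[[1,-0.2,0,0,0],[1,-0.4,0,0,0],[1,-0.4,0,0,0]])

```text
clock: 11.7
eef_pos: [463.1, -57.2, 163.7]
tool_rot: [3.14, -0.002, 1.355]
force: [1.5, 5.8, 2.7]
width: -0.0
gripper_force: 3.3
```

Request:
play_rows(targets=[[1,-0.2,0,0,0],[1,-0.4,0,0,0],[1,-0.4,0,0,0]])

```text
clock: 12.0
eef_pos: [462.6, -59.5, 163.5]
tool_rot: [3.141, -0.004, 1.356]
force: [3.0, 9.7, 1.4]
width: -0.1
gripper_force: 4.8
```

```bash
python3 -c "
from h import *
for n in('top','scene'):
    z=np.load(n+'0.npz');B=bf(cloud(n,z['d']));g=z['im'].max(-1)
    q=(abs(B[...,0])<24)&(B[...,1]>-8)&(B[...,1]<70)&(abs(B[...,2]-74)<6)&(g<95)
    print('init',n,q.sum(),np.round(np.percentile(B[...,1][q],[5,50,95]),1))
pad()"
```

```text
init top 96 [10.3 16.8 23.1]
init scene 73 [11.3 17.3 23.4]
t 12.0 tcp [  0.7 -49.  163.5] Fy 10.1
top 106 [16.8 24.2 31.1]
scene 72 [18. 25. 31.]
```

Request:
play_rows(targets=[[1,1.2,0,0,0],[1,2.5,0,0,0],[1,2.5,0,0,0],[1,1.8,0,0,0],[1,1.2,0,0,0],[1,0.6,0,0,0],[1,0.1,0,0,0],[1,0.1,0,0,0]])

```text
clock: 12.9
eef_pos: [461.6, -59.2, 163.2]
tool_rot: [-3.14, -0.004, 1.354]
force: [2.2, 10.0, 1.6]
width: -0.3
gripper_force: 5.0
```

```bash
python3 -c "
from h import *
pad()"
```

```text
t 12.9 tcp [ -0.3 -48.9 163.2] Fy 10.23
top 100 [22.6 29.4 36.2]
scene 71 [23.9 30.4 36.3]
```

Request:
play_rows(targets=[[1,1.2,0,0,0],[1,2.5,0,0,0],[1,2.5,0,0,0],[1,1.8,0,0,0],[1,1.2,0,0,0],[1,0.6,0,0,0],[1,0,0,0,0],[1,0,0,0,0]])

```text
clock: 13.8
eef_pos: [462.0, -59.4, 163.4]
tool_rot: [-3.141, -0.004, 1.354]
force: [2.3, 10.4, 1.4]
width: 0.1
gripper_force: 5.0
```

```bash
python3 -c "
from h import *
im=pad()
im,_=ctrl.get_image('top')
cv2.imwrite('pics/s5.png',cv2.resize(im[140:250,160:320][...,::-1],None,fx=5,fy=5,interpolation=cv2.INTER_CUBIC))"
```

```text
t 13.8 tcp [ 1.000e-01 -4.900e+01  1.634e+02] Fy 10.68
top 103 [28.5 35.7 42.5]
scene 65 [30.3 36.1 41.8]
```

View pics/s5.png

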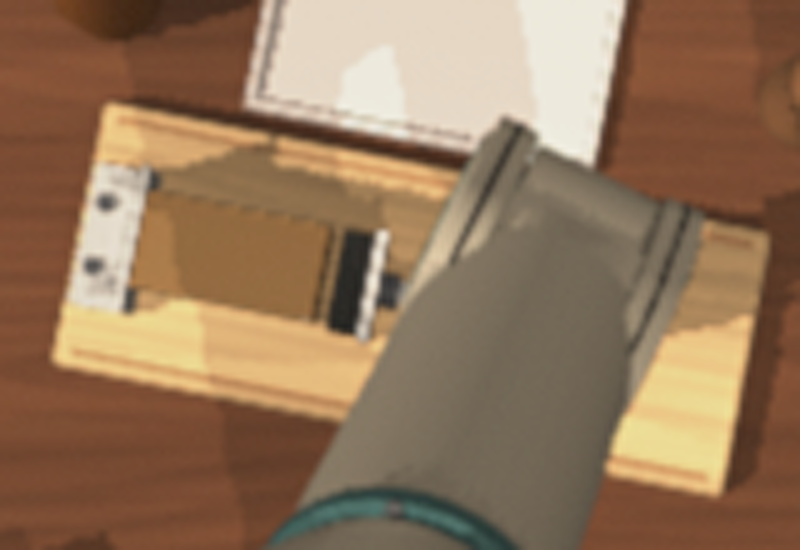

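Request:
play_rows(targets=[[1,1.2,0,0,0],[1,2.5,0,0,0],[1,2.5,0,0,0],[1,1.8,0,0,0],[1,1.2,0,0,0],[1,1.2,0,0,0]])

```text
clock: 14.55
eef_pos: [464.2, -50.1, 163.8]
tool_rot: [3.141, -0.001, 1.352]
force: [0.1, 4.8, 5.1]
width: -0.1
gripper_force: 2.9
```

Request:
play_rows(targets=[[1,-0.2,0,0,0],[1,-0.4,0,0,0],[1,-0.4,0,0,0]])

```text
clock: 14.85
eef_pos: [463.4, -53.4, 163.7]
tool_rot: [3.141, -0.002, 1.353]
force: [-0.3, 5.3, 5.4]
width: -0.1
gripper_force: 3.5
```

Request:
play_rows(targets=[[1,-0.2,0,0,0],[1,-0.4,0,0,0],[1,-0.4,0,0,0]])

```text
clock: 15.15
eef_pos: [462.6, -57.2, 163.5]
tool_rot: [-3.142, -0.002, 1.353]
force: [1.1, 6.2, 3.3]
width: -0.0
gripper_force: 3.3
```

```bash
python3 -c "
from h import *
im=pad()"
```

```text
t 15.15 tcp [  0.2 -46.7 163.5] Fy 6.33
top 108 [33.6 40.9 48.5]
scene 72 [35.7 41.4 47.4]
```

Request:
play_rows(targets=[[1,-0.2,0,0,0],[1,-0.3,0,0,0],[1,-0.3,0,0,0]])

```text
clock: 15.55
eef_pos: [462.1, -59.2, 163.3]
tool_rot: [-3.141, -0.003, 1.354]
force: [1.0, 7.5, 0.5]
width: -0.4
gripper_force: 3.9
```

```bash
python3 -c "
from h import *
im=pad()"
```

```text
t 15.55 tcp [  0.2 -48.8 163.3] Fy 7.58
top 103 [34.8 41.6 48.9]
scene 75 [35.8 41.9 49.2]
```

Request:
play_rows(targets=[[1,1.2,0,0,0],[1,2.4,0,0,0],[1,2.4,0,0,0],[1,1.8,0,0,0],[1,1.5,0,0,0],[1,1.5,0,0,0]])

```text
clock: 16.25
eef_pos: [465.1, -45.8, 163.8]
tool_rot: [3.142, -0.001, 1.353]
force: [0.6, 4.2, 4.9]
width: -0.4
gripper_force: 2.8
```

Request:
play_rows(targets=[[1,-0.2,0,0,0],[1,-0.3,0,0,0],[1,-0.3,0,0,0]])

```text
clock: 16.55
eef_pos: [464.6, -48.0, 163.9]
tool_rot: [3.142, -0.002, 1.353]
force: [0.2, 6.1, 6.4]
width: 0.1
gripper_force: 3.9
```

Request:
play_rows(targets=[[1,-0.1,0,0,0],[1,-0.2,0,0,0],[1,-0.2,0,0,0]])

```text
clock: 16.85
eef_pos: [464.2, -49.7, 163.9]
tool_rot: [3.142, -0.003, 1.354]
force: [0.5, 7.9, 8.2]
width: 0.1
gripper_force: 4.4
```

Request:
play_rows(targets=[[1,-0.1,0,0,0],[1,-0.2,0,0,0],[1,-0.2,0,0,0]])

```text
clock: 17.15
eef_pos: [463.9, -51.4, 163.9]
tool_rot: [3.142, -0.003, 1.354]
force: [0.4, 8.3, 7.1]
width: -0.0
gripper_force: 4.8
```

```bash
python3 -c "
from h import *
im=pad()"
```

```text
t 17.15 tcp [  0.2 -40.8 163.9] Fy 8.19
top 91 [37.1 43.6 49.5]
scene 69 [38.4 44.2 49.9]
```

Request:
play_rows(targets=[[1,-0.1,0,0,0],[1,-0.2,0,0,0],[1,-0.2,0,0,0]])

```text
clock: 17.55
eef_pos: [463.5, -53.1, 163.9]
tool_rot: [-3.142, -0.003, 1.354]
force: [0.4, 8.9, 7.4]
width: 0.6
gripper_force: 5.1
```

Request:
play_rows(targets=[[1,-0.1,0,0,0],[1,-0.1,0,0,0],[1,-0.1,0,0,0],[1,-0.1,0,0,0]])

```text
clock: 17.95
eef_pos: [463.3, -54.0, 163.9]
tool_rot: [-3.142, -0.003, 1.354]
force: [0.5, 8.5, 7.6]
width: -0.2
gripper_force: 5.2
```

```bash
python3 -c "
from h import *
im=pad()"
```

```text
t 17.95 tcp [  0.2 -43.5 163.9] Fy 8.43
top 87 [37.9 43.6 49.5]
scene 67 [38.3 44.2 49.8]
```

```bash
cat >> h.py <<'E'
def avg(n=10):
    F=[];E=[]
    for i in range(n):
        c=('top','scene')[i%2]
        im,d=ctrl.get_image(c);s=ctrl.read_state();F.append(s['force']);B=bf(cloud(c,d));g=im.max(-1).astype(int)
        q=(abs(B[...,0])<24)&(B[...,1]>-8)&(B[...,1]<70)&(abs(B[...,2]-74)<6)&(g<95)
        k=(abs(B[...,0])<20)&(B[...,1]>30)&(B[...,1]<148)&(abs(B[...,2]-81)<4)&(im[...,0].astype(int)-im[...,2]>40)
        E.append(np.r_[np.percentile(B[...,1][q],[4,50,96]),np.percentile(B[...,1][k],[2,98]),q.sum()])
    E=np.array(E);F=np.array(F)
    print('tcp',np.round(bf(s['eef_pos']),1),'F',F.mean(0).round(2),'sd',F.std(0).round(2),'Fy',round(F.mean(0)[:2]@Y,2),'t',s['clock'])
    print('top',E[::2].mean(0).round(2));print('scene',E[1::2].mean(0).round(2))
E
python3 -c "
from h import *
avg()"
```

```text
tcp [  0.2 -43.5 163.9] F [0.73 8.76 7.21] sd [0.62 0.38 0.4 ] Fy 8.71 t 18.55
top [ 37.77  43.63  49.67  52.33 145.57  87.4 ]
scene [ 38.39  44.21  49.92  52.15 145.44  67.4 ]
```

Request:
play_rows(targets=[[1,-0.1,0,0,0],[1,-0.1,0,0,0],[1,-0.1,0,0,0]])

```text
clock: 18.85
eef_pos: [463.1, -54.9, 163.8]
tool_rot: [-3.141, -0.003, 1.354]
force: [0.1, 9.4, 6.9]
width: 0.1
gripper_force: 5.3
```

```bash
python3 -c "
from h import *
avg()"
```

```text
tcp [  0.2 -44.4 163.9] F [0.86 8.83 6.83] sd [0.44 0.51 0.43] Fy 8.81 t 19.35
top [ 37.84  43.9   49.81  52.59 145.94  87.2 ]
scene [ 38.5   44.22  49.91  52.16 145.49  67.6 ]
```

```bash
cat >> h.py <<'E'
def prof(n,im,z=74,ys=np.arange(-12,75,.5),xs=np.linspace(-20,20,41)):
    c=ctrl.calibration(n);f=192/np.tan(np.radians(c['vfov'])/2);T=np.linalg.inv(np.array(c['extrinsics']))
    xx,yy=np.meshgrid(xs,ys);w=O+xx[...,None]*X+yy[...,None]*Y
    p=np.concatenate([w,np.full(xx.shape+(1,),z)],-1)@T[:3,:4].T if False else np.concatenate([w,np.full(xx.shape+(1,),float(z))],-1)@T[:3,:3].T+T[:3,3]
    a,b=p[...,0]/p[...,2],p[...,1]/p[...,2];s=1+c['k1']*(a*a+b*b)
    m=cv2.remap(im,(a*s*f+c['cx']).astype(np.float32),(b*s*f+c['cy']).astype(np.float32),cv2.INTER_CUBIC)
    return ys,m.astype(float).mean(-1).mean(1)
def edges(n,im):
    ys,p=prof(n,im);i=np.argmin(p[8:-8])+8;lo=p[i]
    a=i
    while p[a-1]>p[a] or p[a]<lo+25: a-=1
    b=i
    while b<len(p)-2 and (p[b+1]>p[b] or p[b]<lo+25): b+=1
    out=[]
    ta=(p[a]+lo)/2;tb=lo+40
    r=np.interp(ta,p[a:i+1][::-1],ys[a:i+1][::-1]);fr=np.interp(tb,p[i:b+1],ys[i:b+1])
    return np.array([r,fr,fr-r]),np.round(p[::4])
E
python3 - <<'E'
from h import *
for n in('top','scene'):
    e,p=edges(n,np.load(n+'0.npz')['im']);print(n,'init',e.round(2),p.astype(int).tolist())
    e=[];
    for i in range(2):
        im,d=ctrl.get_image(n);k,p=edges(n,im);e.append(k)
    np.savez(n+'1.npz',im=im,d=d)
    print(n,'now',np.mean(e,0).round(2),p.astype(int).tolist())
E
```

```text
top init [ 8.66 24.12 15.46] [133, 119, 103, 95, 93, 92, 106, 160, 209, 205, 152, 80, 44, 41, 45, 45, 43, 47, 78, 131, 168, 183, 188, 191, 192, 193, 193, 193, 193, 193, 192, 193, 193, 193, 193, 193, 193, 193, 193, 193, 193, 194, 193, 193]
top now [36.52 51.09 14.57] [115, 114, 116, 122, 128, 133, 138, 143, 146, 146, 140, 134, 135, 138, 133, 116, 102, 97, 92, 87, 103, 160, 202, 190, 134, 70, 40, 35, 33, 28, 30, 50, 83, 103, 108, 107, 106, 106, 107, 106, 106, 107, 107, 107]
scene init [ 9.5  26.04 16.54] [149, 143, 132, 122, 119, 117, 120, 148, 188, 202, 175, 117, 71, 62, 61, 62, 63, 62, 71, 100, 139, 162, 169, 169, 171, 172, 173, 173, 174, 175, 176, 177, 178, 180, 182, 182, 183, 185, 186, 187, 188, 188, 188, 188]
scene now [37.13 53.82 16.69] [186, 187, 186, 185, 186, 187, 187, 186, 187, 187, 185, 181, 177, 173, 167, 157, 145, 138, 135, 135, 139, 165, 193, 191, 157, 100, 63, 56, 55, 52, 51, 60, 78, 92, 98, 97, 97, 97, 98, 98, 98, 98, 97, 97]
```

Request:
play_rows(targets=[[1,-0.1,0,0,0],[1,-0.15,0,0,0],[1,-0.15,0,0,0],[1,-0.15,0,0,0]])

```text
clock: 19.95
eef_pos: [462.8, -56.2, 163.7]
tool_rot: [-3.141, -0.003, 1.354]
force: [2.2, 10.2, 5.7]
width: -0.0
gripper_force: 5.3
```

Run:
```python
from h import *
avg(6)
for n in('top','scene'):
    im,d=ctrl.get_image(n);k,p=edges(n,im);print(n,k.round(2),p.astype(int).tolist()[20:36])
```

```text
tcp [ 1.000e-01 -4.570e+01  1.638e+02] F [1.05 8.94 5.82] sd [0.33 0.4  0.63] Fy 8.96 t 20.25
top [ 38.16  43.92  49.55  52.36 145.54  82.  ]
scene [ 38.72  44.27  49.92  52.02 145.5   64.  ]
top [36.88 51.11 14.22] [96, 148, 198, 198, 148, 79, 42, 35, 33, 29, 30, 50, 83, 103, 108, 107]
scene [37.35 53.76 16.41] [138, 161, 188, 188, 159, 104, 65, 55, 54, 52, 51, 59, 78, 92, 98, 97]
```

Request:
play_rows(targets=[[1,-0.08,0,0,0],[1,-0.08,0,0,0],[1,-0.08,0,0,0],[1,-0.08,0,0,0],[1,-0.08,0,0,0]])

```text
clock: 20.85
eef_pos: [462.6, -56.8, 163.7]
tool_rot: [-3.141, -0.003, 1.354]
force: [0.9, 8.5, 5.7]
width: 0.0
gripper_force: 5.3
```

Run:
```python
from h import *
avg(4)
print(ctrl.finish_job())
```

```text
tcp [ 1.000e-01 -4.640e+01  1.637e+02] F [1.69 9.05 5.21] sd [0.45 0.43 0.2 ] Fy 9.2 t 21.05
top [ 38.03  44.03  49.72  52.32 145.92  82.  ]
scene [ 38.93  44.4   49.93  52.29 145.55  60.  ]
the job is handed in; nothing more can be done
None
```

I handed the job in at about 21 s of the 64 s: the cheese stands lengthwise in the middle of the board against the end plate, the pad is pressed in by an estimated 3 mm, the trigger is held squeezed, and the arm never went near the bottle or mill; the verdict isn't shown, and the pad figure is my estimate from the camera pictures, the trigger force and the trigger travel (2.4 to 3.6 mm).

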